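Wind up the mouse trap and push it home in the row of cans

TASK

Wind the key of the wind-up mouse trap clockwise until it is fully wound and turns no further. Then push the trap home into the gap in the row of cans, square and right up against the back board, so that it shoulders the cans apart and they all stay standing in their row. Keep the trap flat on the bench, and leave the cleaner bottle, the jar and the brush where they are.

Things in the scene. Friction and masses are not known exactly. Their poses are not given: they have to be found in the camera images.
- bay: white-painted stock bay, fixed on the bench: a back board 560 mm long, 100 mm high, with an end board 130 mm deep at each end (clear width 524 mm). Origin on the bench before the board's middle; the board's near face is at x = +120 mm; x points to the board, away from the robot; y along the board, to the robot's left; z up. The row of cans stands before the board, its gap about y = 0.
- trap: wind-up mouse trap: plain galvanised steel box 180 mm long (x), 130 wide (y), 85 high, about 0.9 kg, loose on the bench before the gap. Origin at the centre of its underside; x points from its front (the end with the tunnel mouth) to its plain back, which goes to the board. Its weight holds it while the key is wound. Push it low down: by the key it tips.
- trap_front (a point): middle of the trap's front face, 90 mm from its origin towards -x, 40 mm above the bench; axes as the trap's. The tunnel mouth is 48 mm wide and 50 mm high, at the bottom middle; the face is solid 24 to 65 mm to either side of the middle
- trap_back (a point): middle of the trap's back face, 90 mm from its origin towards +x, 40 mm above the bench; axes as the trap's
- key_grip (a point): middle of the bow of the winding key, 124 mm above the bench, on the key's upright axis at x = +22 mm of the trap. The bow is a flat steel wing: 66 mm long along this point's x, 9 mm thick along its y, 33 mm high (108 to 140 mm above the bench). Below it a 10 mm stem and, up to 94 mm above the bench, a ratchet wheel of 24 mm radius with its click on the trap's left (+y)
- wind_key (a joint): turn of the key, rad; grows clockwise seen from above. Starts at about 0.6 to 2.4; hard stop, fully wound, at 5.42. A mainspring drives it back with 0.05 N m at the start, 0.15 N m when wound; a ratchet (a tooth every 0.39 rad) holds it when let go, once it has run back to the last tooth passed
- aerosol_mid (a point): spray can in the row, 66 mm in diameter, 155 mm body and cap to 195 mm, 0.2 kg; point on its axis 78 mm up. It and the solvent can stand on either side of the gap, either way round; the gap between them is about 119 mm wide, so each must give way outward by some 5 mm; the cans and tins slide easily (friction about 0.25)
- solvent_mid (a point): solvent can in the row, plain metal, 66 mm in diameter, 145 mm high with a small black screw cap to 165 mm, 0.2 kg; point on its axis 72 mm up
- tin_high_mid (a point): paint tin in the row, 102 mm in diameter, 132 mm high, 0.3 kg; point on its axis 66 mm up. The two paint tins stand outside the two cans, either way round, about 5 mm off them and 29 mm from the end boards
- tin_low_mid (a point): paint tin in the row, 102 mm in diameter, 108 mm high, 0.3 kg; point on its axis 54 mm up
- cleaner_mid (a point): bystander: cleaner bottle, 72 mm in diameter, 225 mm high, standing beside the trap (left or right); point on its axis 112 mm up
- jar_mid (a point): bystander: glass jar with a metal lid, 80 mm in diameter, 120 mm high, standing on the trap's other side; point on its axis 60 mm up
- brush: bystander: paint brush 200 mm long, about 25 mm high, lying on the bench to the right and nearer the robot; origin at the middle of its underside, x along it
Mind the look-alikes: they are no part of the job. What is shaped like the part that bears tin_low_mid but purple or yellow is not meant.

How it is judged:
By the outcome, as a careful person would: the job done as asked, in the order asked, and still so for the second after the job is handed in, with the robot touching nothing.
It also fails if it takes over 72 s, if anything falls off the work surface, if the arm or the gripper's body presses on something with over 40 N, if the wrist force passes 120 N, or if a joint passes its speed limit or range.

ROBOT

A 6-joint arm with a two-finger parallel gripper is mounted at the origin on the work surface. World frame = base frame: x ahead of the robot, y to its left, z up, the work surface at z = 0. Lengths are in mm, angles in rad, forces in N, time in s.
With the tool pointing down it reaches from about 250 to 725 mm from the base axis. Payload 4 kg.
Tool frame: the origin (TCP) lies on the centre line of the jaws, within the pads' length; the fingertips stand 25 mm ahead of it and the grasp point (between the pads) lies 6 mm ahead of it (nose_length is the distance from the TCP to the fingertips, in mm); z points along the fingers, y is the line along which they close (so a half turn about z gives the same grasp; the last joint's range is limited). The gripper opens to 85 mm and grips with 20 to 120 N. Pads are 22 mm wide; open, the fingers measure 114 mm over their backs; the gripper's body (76 mm by 85 mm) begins 54 mm behind the grasp point. The pads swing forward as they close: fully open they stand 13 mm farther back than shut.
Start: joints at [-1.343, 0.241, 0.005, 1.335, 0, 1.571], TCP at [112.916, -487.083, 228.106] pointing down, gripper open.
Joint ranges: [-2.72, 2.72], [-1.05, 1.87], [-1.09, 1.28], [-1.99, 2.15], [-1.42, 1.44], [-3.14, 3.14]. Speed limits (rad/s): [2.79, 2.79, 3.14, 3.14, 3.14, 3.14].

INTERFACE

Orientations are given as a unit quaternion [w, x, y, z].
In Python, from cell import move_to, move_l, goto_joints, gripper_open, clamp, hold, solve_ik, read_camera, camera_params, MotionError, job_done, read_time, read_q, read_qvel, read_joint_torque, read_ee_pos, read_tool_rot, read_contact_force, read_ft_torque, read_opening, read_grip_force, nose_length gives the robot as it stands. The module is installed in compiled form; this text tells all that it offers. Calls block until the motion is done:
- move_to(position, orientation): joint-space move of the TCP to a pose.
- move_l(position, attitude=None, v=150): straight line of the TCP; attitude=None keeps the orientation; v is the mean speed in mm/s.
- goto_joints(angles): joint-space move.
- gripper_open() and clamp(strength=None): open the fingers fully, or close them until they stop; strength is the grip in N (None keeps the last).
- hold(seconds).
- solve_ik(position, orientation): joint angles nearest the present ones, or None.
- read_camera(name): name is "scene" or "top"; returns the picture (384x512x3 uint8, red, green, blue); there is no depth.
- camera_params(name): a dict with "K" (3x3 intrinsics, pixels), "k1" (the pictures are not rectified: a ray, as slopes to the right and down, at radius r is drawn at 1 + k1 r^2 times it, then the intrinsics apply), "world_from_camera" (4x4, takes a point from camera to world coordinates). Camera axes: x right, y down, z forward; pixel columns grow to the right and rows downward; lengths in mm; the calibration is good to about 2 mm. A picture is of the moment at which its call begins. camera_params takes no time and is no camera call.
A pose or a line that the arm cannot do raises MotionError and nothing moves.
- job_done(): hands the job in; it is judged then, once.
Readings, each from a call of its own:
- read_time(): time.
- read_q(): joint angles.
- read_qvel(): joint speeds.
- read_joint_torque(): joint torques, N m.
- read_ee_pos(): TCP position.
- read_tool_rot(): TCP orientation.
- read_contact_force(): force on the tool from outside, world axes, zero at the start.
- read_ft_torque(): the same for the moment, N m.
- read_opening(): finger opening in mm.
- read_grip_force(): force on a finger pad.
Only numpy, scipy, OpenCV 4.12 (cv2) and the standard library are available. Lean on these libraries where they do the work, as an engineer would, in place of code of your own. Each camera call takes 0.05 s, during which the arm holds its last target. There are 200 camera calls.

## Working session

There is one attempt and no reset: what is moved stays moved. The work goes in short steps, each a Python script; the robot and the scene stay as the last script left them, time stands still between calls to the robot, and variables do not carry over. Pictures are saved under pics/ and viewed, at most 10 in all, crops included, and the job is handed in when it is done.

```bash
mkdir -p pics
python3 - <<'E'
from cell import *
import cv2,numpy as np
for n in("scene","top"):
    im=read_camera(n); cv2.imwrite(f"pics/{n}0.png",cv2.resize(im[:,:,::-1],(800,600),interpolation=cv2.INTER_CUBIC)); cv2.imwrite(f"{n}0raw.png",im[:,:,::-1])
    p=camera_params(n); print(n,p["K"],p["k1"],np.round(p["world_from_camera"],4))
print(read_time(),read_tool_rot(),nose_length() if callable(nose_length) else nose_length)
E
```

```text
scene [[426.33048058   0.         260.88643685]
 [  0.         426.33048058 194.51887125]
 [  0.           0.           1.        ]] -0.14553717081830894 [[-8.0030000e-01  4.7900000e-01 -3.6080000e-01  9.8488890e+02]
 [ 5.9940000e-01  6.2120000e-01 -5.0480000e-01  4.8598580e+02]
 [-1.7700000e-02 -6.2020000e-01 -7.8420000e-01  1.0934034e+03]
 [ 0.0000000e+00  0.0000000e+00  0.0000000e+00  1.0000000e+00]]
top [[417.29780518   0.         253.81141031]
 [  0.         417.29780518 200.03328252]
 [  0.           0.           1.        ]] -0.10506626943850232 [[ 2.500000e-03 -9.986000e-01  5.280000e-02  4.492204e+02]
 [-1.000000e+00 -2.900000e-03 -8.100000e-03 -1.542883e+02]
 [ 8.200000e-03 -5.270000e-02 -9.986000e-01  1.537985e+03]
 [ 0.000000e+00  0.000000e+00  0.000000e+00  1.000000e+00]]
0.1 [-9.37765898e-04  9.93519845e-01  1.13654855e-01 -1.08729794e-04] 25.0
```

View pics/scene0.png

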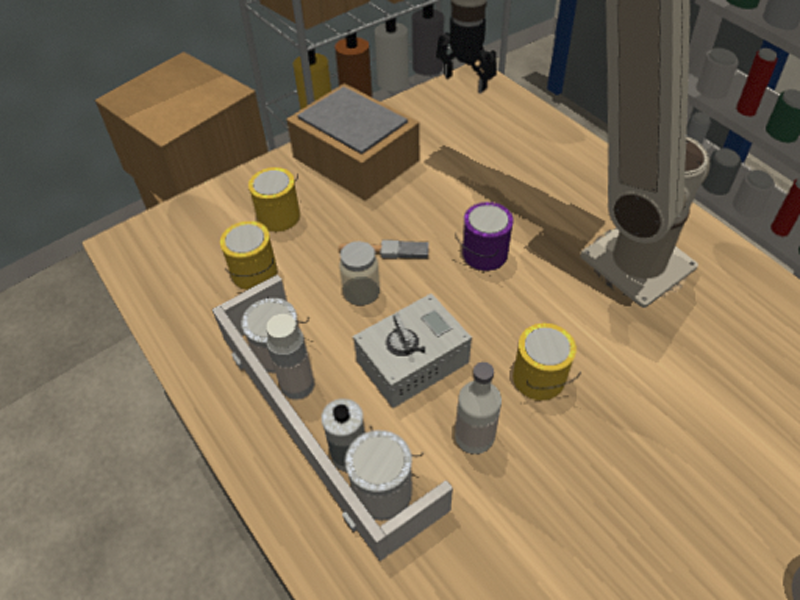

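View pics/top0.png

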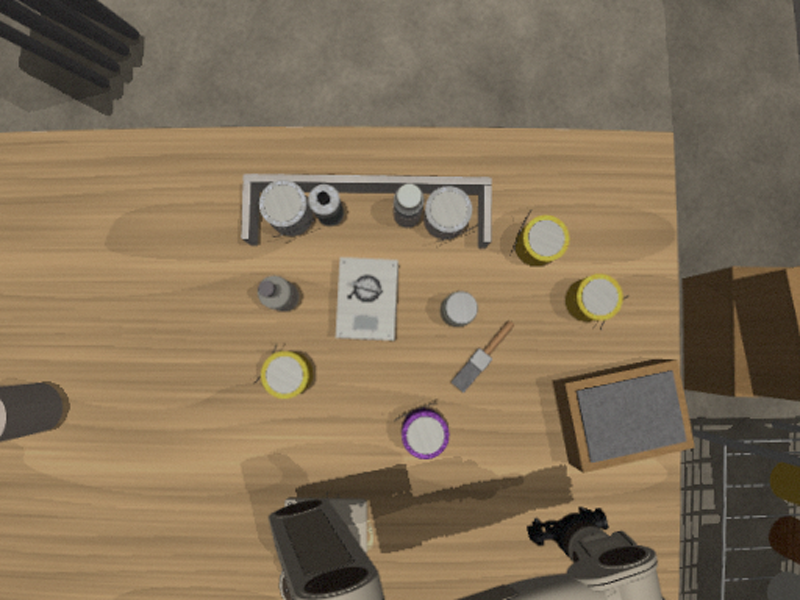

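The scene picture shows the trap at (412,348) with its key at (402,335). The cans around the gap are the aerosol (287,355) and the solvent can (343,430), and the bottle is at (478,410) and the jar at (360,272). In the top view the trap is at (367,299), the bay board at y≈180, the white paint tins at (284,204) and (448,211), the aerosol at (409,198) and the solvent can at (325,200). The look-alikes are the yellow and purple tins at (545,239), (599,297), (285,374) and (425,434), all outside the bay. I'll crop in on the trap and row.

Run:
```python
import cv2
a=cv2.imread("top0raw.png")[105:225,150:320]; b=cv2.imread("scene0raw.png")[180:265,220:310]
cv2.imwrite("pics/t1.png",cv2.resize(a,(800,565),interpolation=cv2.INTER_CUBIC))
cv2.imwrite("pics/s1.png",cv2.resize(b,(630,595),interpolation=cv2.INTER_CUBIC))
```

```text
(no output)
```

View pics/t1.png

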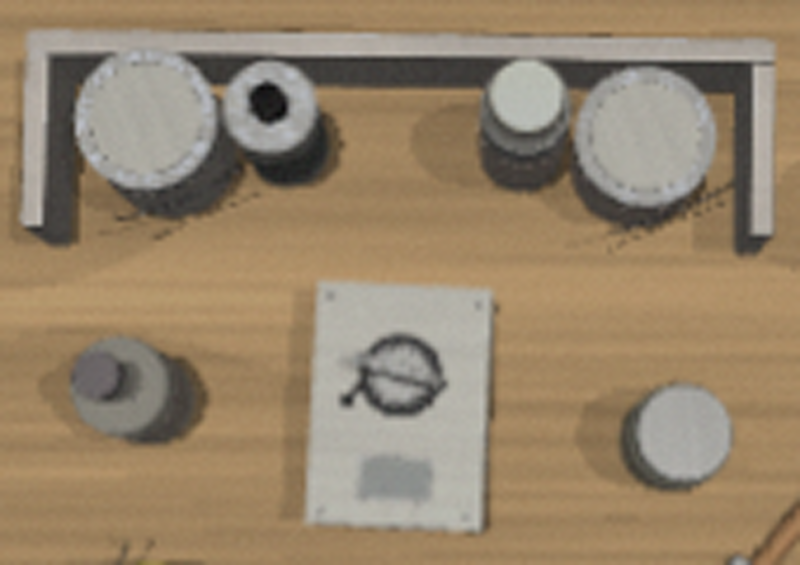

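View pics/s1.png

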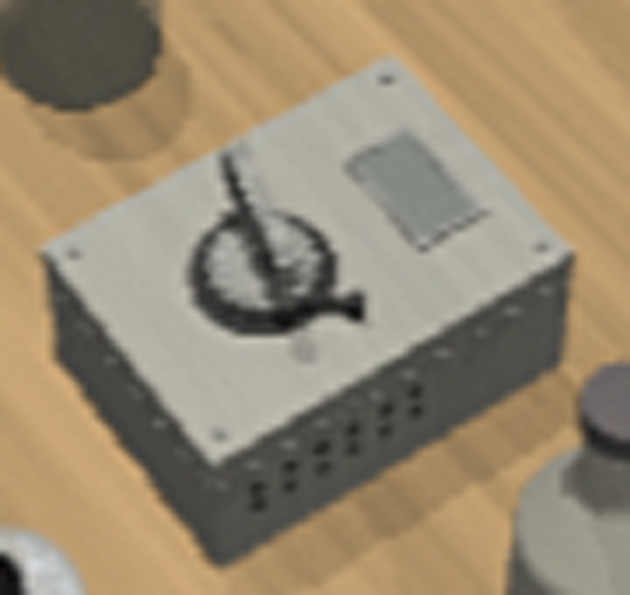

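```bash
cat > h.py <<'E'
from cell import *
import numpy as np, cv2
def ray(cam,uv,z):
    p=camera_params(cam);K=np.array(p["K"]);k=p["k1"];T=np.array(p["world_from_camera"])
    d=(np.array(uv,float)-K[:2,2])/[K[0,0],K[1,1]]; s=d.copy()
    for _ in range(20): s=d/(1+k*(s@s))
    v=T[:3,:3]@[*s,1]; return (T[:3,3]+v*(z-T[2,3])/v[2])
def proj(cam,P):
    p=camera_params(cam);K=np.array(p["K"]);k=p["k1"];T=np.array(p["world_from_camera"])
    c=T[:3,:3].T@(np.array(P,float)-T[:3,3]); s=c[:2]/c[2]; s=s*(1+k*(s@s)); return s*[K[0,0],K[1,1]]+K[:2,2]
def t1(u,v,z): return ray("top",(150+(u+.5)/4.706-.5,105+(v+.5)/4.708-.5),z)[:2]
def s1(u,v,z): return ray("scene",(220+(u+.5)/7-.5,180+(v+.5)/7-.5),z)[:2]
def down(yaw): # tool z down; tool y-axis (closing line) at angle: x axis at yaw
    from scipy.spatial.transform import Rotation as R
    M=np.array([[np.cos(yaw),np.sin(yaw),0],[np.sin(yaw),-np.cos(yaw),0],[0,0,-1]])
    q=R.from_matrix(M).as_quat(); return [q[3],q[0],q[1],q[2]]
E
python3 - <<'E'
from h import *
np.set_printoptions(precision=1,suppress=True)
for f,L in((t1,[(318,283),(493,291),(484,532),(305,523)]),(s1,[(214,464),(42,248),(395,57),(573,255)])):
    c=np.array([f(u,v,85) for u,v in L]); x=(c[0]+c[1]-c[2]-c[3]); y=c[0]+c[3]-c[1]-c[2]
    a=np.arctan2(x[1],x[0]); m=c.mean(0); print(c,m,np.degrees(a),np.degrees(np.arctan2(-y[0],y[1])),np.linalg.norm(x)/2,np.linalg.norm(y)/2,"key",m+22*np.array([np.cos(a),np.sin(a)]))
print("bow top",t1(345,357,140),t1(447,385,140),"scene",s1(232,150,140),s1(285,292,140))
print("board",t1(50,55,100),t1(750,62,100),"ends",t1(47,55,100),t1(42,225,100),t1(752,65,100),t1(750,235,100))
for n,u,v,z in(("solv",268,103,165),("solvbody",271,108,145),("aer",526,95,195),("tinL",147,118,132),("tinL",147,118,108),("tinR",645,137,108),("tinR",645,137,132),("bottle",98,377,225),("jar",684,433,120)): print(n,t1(u,v,z))
E
```

```text
[[ 649.6  -37.3]
 [ 644.  -167.7]
 [ 464.8 -161.4]
 [ 471.   -29. ]] [557.3 -98.8] -2.3211127205675495 -2.589086414238763 179.05001089938165 131.53662534346273 key [579.3 -99.7]
[[ 652.8  -36.6]
 [ 648.1 -165.1]
 [ 468.6 -156.1]
 [ 475.5  -27.8]] [561.2 -96.4] -2.84790053278193 -2.5815189165604417 178.6820431502712 128.54466172658368 key [583.2 -97.5]
bow top [588.8 -61.5] [ 568.9 -134.5] scene [ 578.5 -123.1] [603.2 -54.5]
board [819.1 163.9] [ 815.1 -358.9] ends [819.1 166.1] [690.7 167. ] [ 812.8 -360.4] [ 684.6 -357.8]
solv [767.2  -7. ]
solvbody [768.2  -7. ]
aer [ 766.3 -189.2]
tinL [763.8  84.6]
tinL [769.2  88.7]
tinR [ 755.9 -279.4]
tinR [ 750.8 -277.3]
bottle [566.5  99.2]
jar [ 536.4 -306. ]
```

Run:
```python
from h import *
for d in (73,-107,-40,30):
    q=solve_ik([581,-98.5,131],down(np.radians(d))); print(d,None if q is None else np.round(q,3))
print(np.round(solve_ik([615,-98,60],down(0)),3))
```

```text
73 [-0.168  0.472  0.083  1.182  0.     1.7  ]
-107 [-0.168  0.472  0.083  1.182  0.    -1.442]
-40 [-0.168  0.472  0.083  1.182  0.    -2.611]
30 [-0.168  0.472  0.083  1.182  0.     2.45 ]
[-0.158  0.594  0.091  1.068  0.     2.984]
```

Run:
```python
from h import *
np.set_printoptions(precision=2,suppress=True)
Q=down(np.radians(-107))
move_to([581,-98.5,200],Q); move_l([581,-98.5,131],v=120)
print(read_time(),read_contact_force(),read_ft_torque())
clamp(40); print(read_opening(),read_grip_force(),read_contact_force(),read_ft_torque(),read_time())
q=np.array(read_q())
for i in range(5):
    q[5]+=0.4; goto_joints(q.tolist()); print(i,read_time(),np.array(read_contact_force()),np.array(read_ft_torque()),read_opening(),np.array(read_q())[5])
im=read_camera("scene")[:,:,::-1][170:275,210:320]; cv2.imwrite("pics/s2.png",cv2.resize(im,(630,600),interpolation=cv2.INTER_CUBIC))
```

```text
3.375 [0.04 0.6  0.55] [-0.    0.01 -0.03]
7.201951964288205 39.58508047275245 [0.4  0.02 1.53] [0.01 0.04 0.09] 4.0667
0 4.5333 [-0.39 -0.11  1.4 ] [0.1  0.18 0.06] 6.971617358747042 -1.0447435103446518
1 5.0 [-2.09  1.39  1.98] [0.26 0.38 0.1 ] 7.346137442293462 -0.6457692872561905
2 5.4667 [-2.17  2.71  3.49] [0.57 0.57 0.15] 7.518844300181136 -0.24609522099903924
3 5.9333 [-2.44  4.74  3.6 ] [0.95 0.67 0.1 ] 7.093015887776949 0.15377588441733914
4 6.4 [-2.65  4.49  3.64] [1.03 0.6  0.13] 7.347616181463204 0.5543726429890836
```

View pics/s2.png

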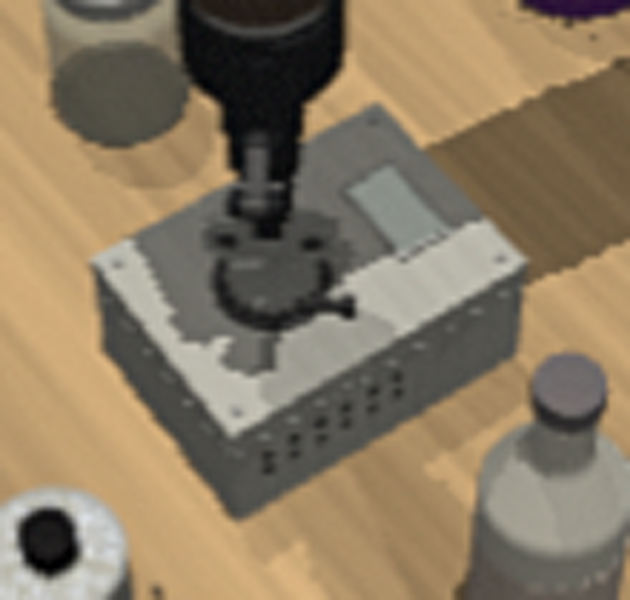

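The fingers have the bow and the key is turning, with the click at (345,300) and the trap still flat. The side load is growing slightly, so I'll shift to relieve it and then wind on in small steps to the stop.

```bash
cat > w.py <<'E'
from h import *
np.set_printoptions(precision=2,suppress=True)
def relax(n=3):
    for _ in range(n):
        f=np.array(read_contact_force())[:2]
        if np.linalg.norm(f)<2: break
        p=np.array(read_ee_pos()); p[:2]+=0.25*f; move_l(p.tolist(),v=30)
    print(" relaxed",read_time(),np.array(read_contact_force()),np.array(read_ft_torque()),np.array(read_ee_pos()))
def turn(d):
    q=np.array(read_q()); q[5]+=d; goto_joints(q.tolist()); hold(0.1)
    t=np.array(read_ft_torque()); print(read_time(),np.array(read_contact_force()),t,round(read_opening(),2),round(read_q()[5],3)); return t[2]
E
python3 - <<'E'
from w import *
relax(); 
for i in range(3): turn(.35)
relax()
E
```

```text
relaxed 6.7 [-0.21 -0.61  1.33] [-0.15  0.08  0.09] [580.94 -97.42 131.3 ]
7.225 [0.14 0.82 1.41] [0.29 0.12 0.07] 7.4 0.907
7.75 [0.02 1.92 1.71] [0.32 0.01 0.13] 7.13 1.255
8.275 [1.69 1.43 1.52] [ 0.29 -0.18  0.08] 7.27 1.602
 relaxed 8.525 [-0.98 -0.56  0.98] [0.01 0.22 0.16] [581.58 -97.24 131.3 ]
```

Run:
```python
from w import *
turn(.25)
for i in range(14):
    if abs(turn(.08))>0.33 or read_q()[5]>3.05: break
```

```text
8.975 [0.55 0.51 0.75] [0.11 0.   0.14] 6.93 1.852
9.325 [0.84 0.89 0.77] [ 0.09 -0.04  0.11] 7.34 1.93
9.675 [ 0.52 -0.06  0.44] [ 0.1  -0.06  0.13] 7.15 2.008
10.025 [ 0.19 -0.37 -0.37] [ 0.06 -0.12  0.13] 7.28 2.087
10.375 [ 0.98 -0.03  0.66] [ 0.01 -0.06  0.15] 7.15 2.165
10.725 [ 0.51 -1.03  1.15] [-0.16 -0.04  0.13] 7.12 2.243
11.075 [-0.26 -0.64  0.72] [-0.19  0.04  0.13] 7.0 2.321
11.425 [ 0.03 -2.08  1.66] [-0.23  0.06  0.18] 7.08 2.399
11.775 [-0.72 -0.88  0.17] [-0.15  0.06  0.12] 7.01 2.477
12.125 [-0.43 -0.72  1.26] [-0.22  0.07  0.14] 6.94 2.556
12.475 [-0.37 -0.95  2.21] [-0.21  0.19  0.11] 7.4 2.634
12.825 [-0.47 -1.02  1.81] [-0.17  0.14  0.13] 7.16 2.712
13.175 [-0.08 -0.38  1.49] [-0.16  0.18  0.11] 7.09 2.79
13.525 [-0.54 -0.1   1.79] [-0.24  0.14  0.17] 6.47 2.868
13.875 [-1.23 -0.99  1.28] [-0.21  0.14  0.19] 7.1 2.947
```

Run:
```python
from w import *
a=read_camera("scene")[:,:,::-1][170:275,210:320]; b=read_camera("top")[:,:,::-1][105:225,150:320]
a=cv2.resize(a,(420,400),interpolation=cv2.INTER_CUBIC); b=cv2.resize(b,(380,400),interpolation=cv2.INTER_CUBIC)[:, :]
cv2.imwrite("pics/s3.png",np.hstack([a,b]))
```

```text
(no output)
```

View pics/s3.png

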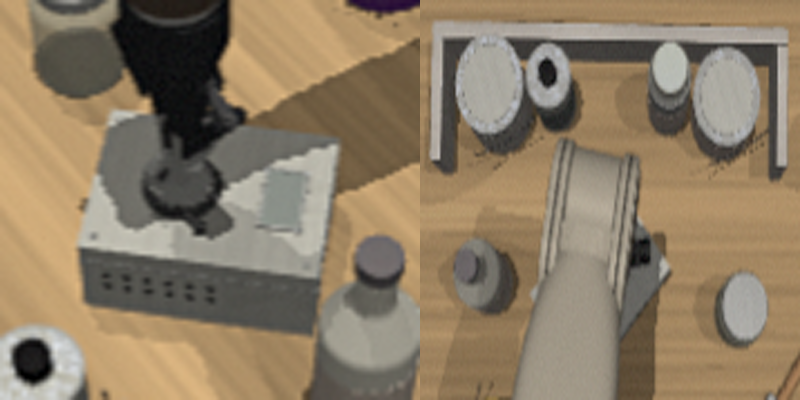

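The key is at the stop. The trap itself has now turned clockwise by about 40°: its left side edge runs (80,247) to (318,277) in the left half, and its back-right corner is at (112,112). It is clear of the bottle and jar. I'll turn it back with the key, because the ratchet will carry it.

Run:
```python
from w import *
def s3(u,v): return ray("scene",(210+(u+.5)/3.818-.5,170+(v+.5)/3.81-.5),85)[:2]
def yaw():
    pass
c=np.array([s3(80,247),s3(318,277),s3(341,142),s3(112,112)]); print(c)
x=c[0]-c[1]; x2=c[3]-c[2]; a=np.arctan2(x[1],x[0]); print(np.degrees(a),np.degrees(np.arctan2(x2[1],x2[0])),np.linalg.norm(x),c.mean(0))
relax()
for d in (-.2,-.2,-.2,-.2,-.1): turn(d)
relax()
a=read_camera("scene")[:,:,::-1][170:275,210:320]; 
cv2.imwrite("pics/s4.png",cv2.resize(a,(630,601),interpolation=cv2.INTER_CUBIC))
```

```text
[[ 674.62 -100.42]
 [ 551.95   26.44]
 [ 460.04  -57.4 ]
 [ 583.32 -189.43]]
-45.96062592278643 -46.96445748407091 176.4645142006906 [567.49 -80.2 ]
 relaxed 13.975 [-0.62  0.38  1.21] [-0.14  0.19  0.13] [581.52 -97.64 131.3 ]
14.3833 [0.59 0.25 0.93] [-0.05  0.03 -0.22] 7.07 2.75
14.7917 [1.91 1.32 0.51] [ 0.23 -0.22 -0.11] 7.29 2.553
15.2 [ 0.22  0.15 -0.12] [ 0.27 -0.14 -0.1 ] 7.19 2.356
15.6083 [-0.33  1.37  0.67] [ 0.16 -0.04 -0.13] 6.84 2.159
15.9583 [ 0.37  1.18 -0.09] [ 0.23  0.01 -0.21] 7.38 2.062
 relaxed 15.9583 [ 0.37  1.18 -0.09] [ 0.23  0.01 -0.21] [581.9  -97.14 131.32]
```

View pics/s4.png

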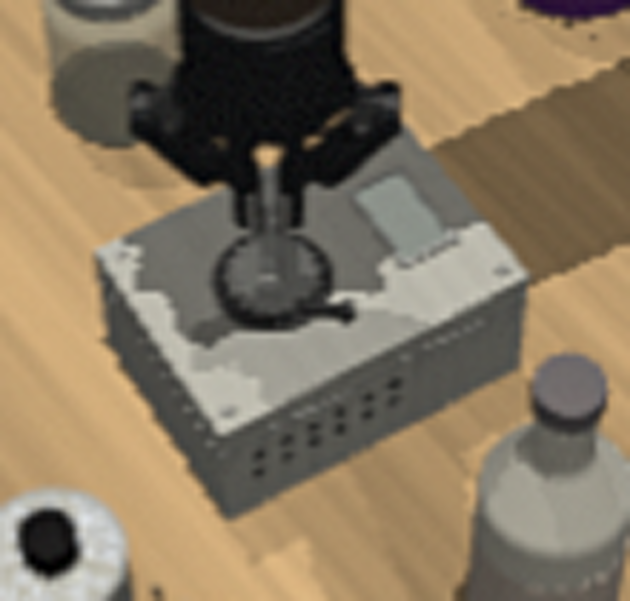

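The trap is back nearly square: back-left corner at (218,436), front-left (527,277), back-right (93,255). The ratchet is holding. I'll measure the yaw.

Run:
```python
from w import *
def s4(u,v): return ray("scene",(210+(u+.5)/5.727-.5,170+(v+.5)/5.724-.5),85)[:2]
bl,fl,br=s4(218,436),s4(527,277),s4(93,255)
x=bl-fl;y=bl-br
print(bl,fl,br,np.degrees(np.arctan2(x[1],x[0])),np.degrees(np.arctan2(-y[0],y[1])),(fl+br)/2)
# wind up slack back toward the stop, watching
for _ in range(3): turn(.07)
```

```text
[658.09 -41.03] [479.59 -22.08] [ 645.82 -167.18] -6.06000695259846 -5.555005976402495 [562.71 -94.63]
16.3583 [0.8  1.25 1.01] [0.24 0.03 0.03] 7.2 2.13
16.7083 [-0.33  0.74  1.35] [ 0.23 -0.01  0.14] 6.92 2.199
17.0583 [-0.06  0.38 -0.15] [0.09 0.03 0.3 ] 7.26 2.267
```

Run:
```python
from w import *
turn(1.955-read_q()[5]); relax()
for _ in range(6):
    if turn(.04)>0.24: break
gripper_open(); p=read_ee_pos(); move_l([p[0],p[1],230],v=200)
# get out of view for the top camera
q=read_q(); q=list(q); q[0]=-1.2; goto_joints(q)
print(read_time(),read_contact_force())
for n in("scene","top"): cv2.imwrite(f"{n}5raw.png",read_camera(n)[:,:,::-1])
a=cv2.imread("top5raw.png")[105:225,150:320]; cv2.imwrite("pics/t5.png",cv2.resize(a,(800,565),interpolation=cv2.INTER_CUBIC))
```

```text
17.5583 [-0.53  1.28  0.42] [ 0.21 -0.07 -0.18] 7.2 1.957
 relaxed 17.5583 [-0.53  1.28  0.42] [ 0.21 -0.07 -0.18] [581.85 -97.19 131.3 ]
17.9083 [0.57 0.65 1.11] [ 0.17  0.05 -0.03] 7.22 1.997
18.2583 [-0.69  0.14  1.45] [0.23 0.08 0.12] 6.96 2.036
18.6083 [0.41 0.13 1.55] [0.2  0.01 0.11] 7.26 2.075
18.9583 [-0.86  0.22 -0.08] [ 0.24 -0.03  0.21] 7.02 2.114
19.3083 [-0.93  0.48  1.7 ] [ 0.14 -0.03  0.38] 7.38 2.153
22.775 [ 0.48  0.7  -0.23]
```

View pics/t5.png

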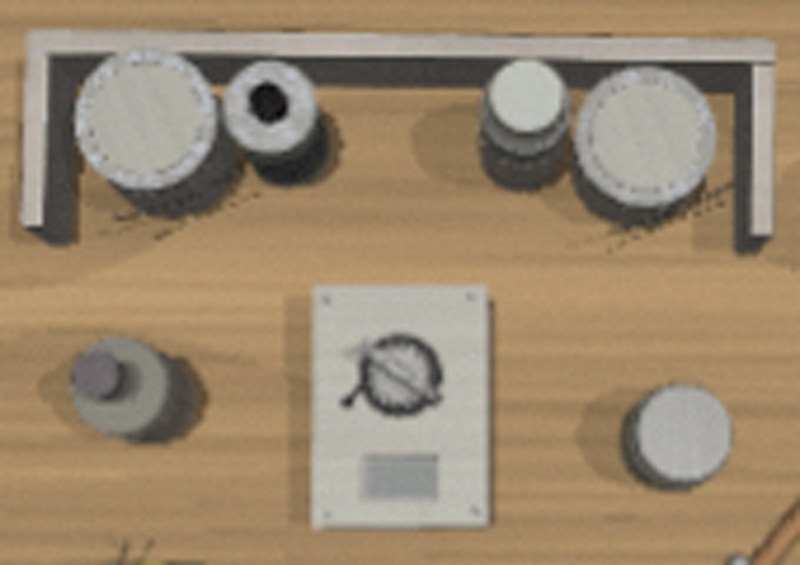

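Run:
```python
from w import *
c=np.array([t1(u,v,85) for u,v in[(312,286),(488,287),(490,525),(311,526)]]); x=c[0]+c[1]-c[2]-c[3]; print(c,c.mean(0),np.degrees(np.arctan2(x[1],x[0])))
print("bow",t1(352,350,140),t1(440,400,140))
# can sides at rim height
print("solv",t1(225,105,145),t1(319,105,145),"aer",t1(483,95,190),t1(569,95,190),t1(480,140,78),t1(568,140,78))
r=lambda u,v,z: ray("top",(u*.64,v*.64),z)
print(r(425,434,108),r(285,374,108))
for X in(430,630): print(solve_ik([X,-98,32],down(np.radians(179.4))))
```

```text
[[ 647.34  -32.83]
 [ 646.96 -163.93]
 [ 469.94 -165.86]
 [ 468.81  -33.46]] [558.26 -99.02] 0.413013723956238
bow [593.85 -66.44] [ 558.19 -129.51]
solv [770.37  26.17] [770.38 -41.6 ] aer [ 767.39 -159.4 ] [ 767.7  -219.32] [ 759.36 -157.66] [ 759.68 -223.93]
[ 259.35 -228.55  108.  ] [389.24  78.34 108.  ]
[-0.22  0.32 -0.45  0.79  0.   -0.21]
[-0.15  0.65  0.11  1.03  0.   -0.14]
```

Run:
```python
from w import *
Q=down(np.radians(179.4))
move_to([425,-98,230],Q); move_l([425,-98,30],v=200)
f0=np.array(read_contact_force()); print(read_time(),f0,read_opening())
touched=None
for X in list(range(440,601,10))+list(range(604,640,2)):
    move_l([X,-98-(X-430)*.006,30],v=60 if X<570 else 35)
    f=np.array(read_contact_force())-f0
    if X>=590 or X<470 or X%40==0: print(X,round(read_time(),1),f,np.array(read_ee_pos())[:2],np.array(read_ft_torque()))
    if np.linalg.norm(f[:2])>18: break
for n in("scene","top"): cv2.imwrite(f"{n}6raw.png",read_camera(n)[:,:,::-1])
a=cv2.imread("scene6raw.png")[150:350,130:340]; cv2.imwrite("pics/s6.png",cv2.resize(a,(630,600),interpolation=cv2.INTER_CUBIC))
```

```text
26.0583 [-0.02  0.26 -0.03] 85.65206013423065
440 26.5 [-0.    0.3  -0.36] [440.84 -98.11] [ 0.   -0.01 -0.02]
450 26.8 [-0.04  0.2  -0.6 ] [450.48 -98.14] [0.01 0.07 0.03]
460 27.1 [0.49 1.02 1.19] [460.52 -98.13] [ 0.1   0.02 -0.01]
480 27.7 [-5.64  0.3   4.17] [477.45 -98.13] [ 0.18  1.01 -0.  ]
520 29.0 [-5.61 -0.48  4.61] [517.8 -98.5] [0.13 0.98 0.04]
560 30.3 [-6.45 -0.42  5.24] [557.58 -98.73] [0.12 1.11 0.05]
590 31.6 [-8.33 -0.56  5.88] [586.84 -99.04] [ 0.12  1.4  -0.09]
600 32.0 [-8.63 -1.16  6.38] [596.91 -99.04] [ 0.13  1.39 -0.01]
604 32.3 [-9.24  0.04  7.33] [600.44 -99.07] [0.16 1.63 0.03]
606 32.5 [-11.59  -0.09   8.14] [601.98 -99.07] [ 0.13  1.78 -0.02]
608 32.8 [-10.99   0.53   8.28] [603.96 -99.11] [ 0.16  1.81 -0.02]
610 33.0 [-11.46   0.12   8.87] [605.96 -99.1 ] [0.23 1.8  0.01]
612 33.3 [-11.2    0.21   6.88] [607.96 -99.13] [ 0.1   1.81 -0.02]
614 33.5 [-10.44  -0.48   8.17] [610.03 -99.14] [ 0.13  1.81 -0.01]
616 33.8 [-11.1    0.07   7.54] [612.03 -99.19] [ 0.12  1.8  -0.08]
618 34.0 [-10.47   0.07   8.16] [614.03 -99.18] [ 0.17  1.75 -0.01]
620 34.3 [-10.88  -0.75   7.47] [616.09 -99.19] [ 0.1   1.74 -0.02]
622 34.5 [-10.23  -0.23   7.39] [618.12 -99.23] [0.2  1.74 0.01]
624 34.8 [-10.59  -0.39   7.35] [620.13 -99.24] [ 0.13  1.79 -0.08]
626 35.0 [-10.21   0.2    7.75] [622.16 -99.27] [0.13 1.7  0.05]
628 35.3 [-10.07  -0.13   7.07] [624.17 -99.31] [ 0.17  1.71 -0.07]
630 35.5 [-10.22  -0.22   6.62] [626.19 -99.28] [0.14 1.72 0.01]
632 35.8 [-12.79  -0.05   9.5 ] [626.99 -99.35] [0.12 2.27 0.06]
634 36.0 [-19.19   0.36  14.33] [626.84 -99.34] [0.17 3.13 0.06]
```

View pics/s6.png

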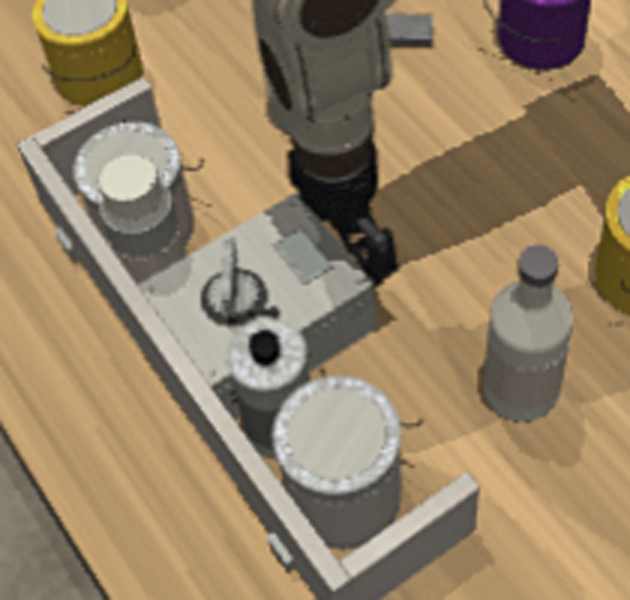

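The trap has stalled against the board where predicted (TCP x = 627). The aerosol at (128,190), the solvent can at (265,375) and both tins are standing, and the bottle hasn't moved. I'll back off and take a final check.

Run:
```python
from w import *
move_l([622,-99.3,30],v=40); move_l([560,-98.8,30],v=120); move_l([520,-98.8,250],v=250)
q=list(read_q()); q[0]=-1.2; goto_joints(q); print(read_time(),read_contact_force())
a=read_camera("top")[:,:,::-1][105:225,150:320]; cv2.imwrite("pics/t7.png",cv2.resize(a,(800,565),interpolation=cv2.INTER_CUBIC))
```

```text
40.125 [ 0.2  -0.19  0.76]
```

View pics/t7.png

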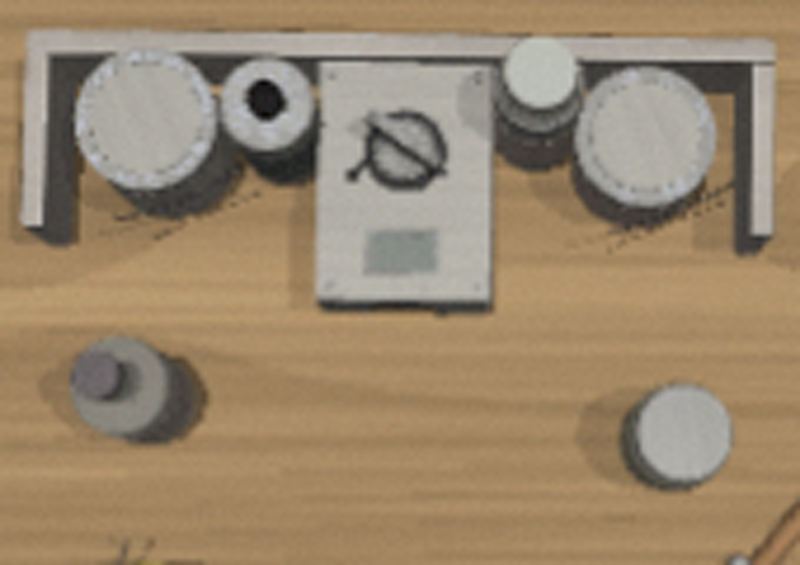

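The trap sits square against the board with the back edge at y≈62. All four cans are standing in the row, the bottle (120,385) and jar (684,433) are where they started, and the key bow's angle hasn't changed since it was wound.

```bash
python3 -c "
from cell import *
print(job_done(),read_time())"
```

```text
the job is handed in; nothing more can be done
the job is handed in; nothing more can be done
```

I wound the key to its stop, then pushed the trap square against the back board; all four cans were standing, the bottle and jar hadn't moved, and the arm never went near the brush. I handed the job in at about 40 s. Winding past the stop turned the trap about 45° on the bench; I turned it back with the key and rewound to the stop before pushing.

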